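# Drop a sanding drum's axle into its bearing stand

### The job

Take the sanding drum off its low wooden rack and fit it in the bearing stand: lower its axle into the two open slots together, then press it gently past the spring catches until both ends lie fully home and level on the slot floors. Let go of it, never force it hard against the stand, and leave the other things on the bench where they are.

Things in the scene. Friction and masses are not known exactly. Their poses are not given: they have to be found in the camera images.
- drum_mid (a point): Loose sanding drum: brown cylinder 50 mm across, 90 mm long, on a steel axle 12 mm across and 200 mm long that sticks out 55 mm at each end; 0.24 to 0.39 kg. This point is its centre. Its y axis runs along the axle; it can roll, so x and z may point any way round it. At the start the axle lies level in the rack's notches, its centre 45 mm above the bench.
- drum: the same sanding drum; its origin is drum_mid
- axle_left (a point): centre of one end face of the drum's axle, 100 mm from drum_mid along its +y axis
- axle_right (a point): centre of the other end face, 100 mm from drum_mid along its -y axis; the drum may go in either way round
- rack: Fixed wooden parking rack: board 70 x 190 x 8 mm with two blocks 46 mm long, 16 mm thick, centred at y = +72 and -72 mm, 47 mm high, each with a notch 15 mm wide and 8 mm deep on top. Origin under its centre on the bench, y along the axle it carries.
- stand: Fixed bearing stand on a wooden base 210 x 190 x 12 mm. Origin: on the bench under the base, 71 mm from its near edge, midway in y; z up, x away from the robot, y roughly along the fitted axle. A grey yoke with two upright cheeks, 14 mm thick, at y = +62 and -62 mm, is clamped with its slots' middle anywhere from x = 10 to 62 mm and turned up to 4 degrees about z. This is NOT measured: look or feel.
- stand_tops (a point): 88 mm straight above the stand's origin: the height of the cheeks' flat tops. An axle laid across both tops has its centre 6 mm above this and rolls or slides along them. A 10 mm high stop ends each top 82 mm before (-x) and 42 mm beyond the slots. The slot in each top is 14 mm wide, its mouth flared to 18 mm over the top 2 mm.
- stand_catches (a point): 78 mm straight above the stand's origin: the height of the spring catches. Two 8 mm round brass noses stick out 3 mm into each slot. An axle put in the mouths rests on them, its centre about 6 mm above this, and does not sink further by its own weight. A push down of 7 to 10 N on each end, in turn or together, takes it past them.
- stand_seats (a point): 70 mm straight above the stand's origin: the height of the axle's centre when it lies fully home on both slot floors (floors at 64 mm, 24 mm below the tops). A push of 10 to 20 N there is plenty; more than 60 N between drum and stand does damage, and touching down on the rigid cheeks or floors at 30 mm/s already knocks that hard: come down at 15 mm/s or less.
- glue: bystander: white glue bottle, 56 mm in diameter, 150 mm high, origin under its centre
- plane: bystander: small wooden hand plane, 160 x 50 x 70 mm, origin under its centre
- block: bystander: cork sanding block, 70 x 110 x 30 mm, origin under its centre
There are look-alikes about, which are no part of the job. What is shaped like the drum but pink is not meant.

How it is judged:
By the outcome, as a careful person would: the job done as asked, in the order asked, and still so for the second after the job is handed in, with the robot touching nothing.
It also fails if it takes over 64 s, if anything falls off the work surface, if the arm or the gripper's body presses on something with over 40 N, if the wrist force passes 120 N, or if a joint passes its speed limit or range.

### The arm

A 6-joint arm with a two-finger parallel gripper is mounted at the origin on the work surface. World frame = base frame: x ahead of the robot, y to its left, z up, the work surface at z = 0. Lengths are in m, angles in rad, forces in N, time in s.
With the tool pointing down it reaches from about 0.3 to 0.875 m from the base axis. Payload 6.4 kg.
Tool frame: the origin (TCP) lies midway between the tips of the shut fingers; the grasp point (between the pads) lies 19 mm behind it; z points along the fingers, y is the direction in which the jaws open and shut (so a half turn about z gives the same grasp; the last joint's range is limited). The gripper opens to 85 mm and grips with 20 to 120 N. Pads are 22 mm wide; open, the fingers measure 114 mm over their backs; the gripper's body (76 mm by 85 mm) begins 54 mm behind the grasp point. The pads swing forward as they close: fully open they stand 13 mm farther back than shut.
Start: joints at [-0.206, 0.181, 1.607, -0, 1.354, -0.206], TCP at [0.575, 0, 0.231] pointing down, gripper open.
Joint ranges: [-2.99, 2.99], [-0.89, 2.07], [0.3, 2.58], [-1.14, 4.28], [0, 2.63], [-3.12, 3.12]. Speed limits (rad/s): [2.57, 2.57, 3.01, 3.14, 3.14, 3.14].

### API

Orientations are given as a unit quaternion [w, x, y, z].
In Python, from bench import ctrl gives the robot as it stands. The module is installed in compiled form; this text tells all that it offers.
- The arm moves only by the tool arm_command, never from a script. Its argument "plan" is one flat list of numbers, 4 for each row, row after row: the shift along the tool's x, y, z in mm, then the turn about the tool's z in rad. A call has 1 to 20 rows; each row shifts and turns the commanded pose from where the row before left it, along the tool's axes as they then stand; what a row does not reach is not made up. A row lasts 1/10 s, in which the tool goes at most 50 mm and 8.59 degrees, less where a joint would pass 70% of its speed; a pose out of reach is approached as far as the arm can. A call is refused whole if a number of a shift passes 50 or a number of a turn 0.15, either way. A call with a gripper value outside its range is refused whole. "grip" is the opening, from 0 (shut) to 1 (fully open), set as the call begins (left out, the last holds). The fingers move at their own pace and stop on an object; the grip force is fixed at half the most. Time passes only in rows, so rows that do not move let the fingers close. It gives the time, the measured TCP pose, the force and the opening at its end, in the units of the state.
- ctrl.get_obs(): the state, without advancing time (a new reading comes with each control period).
- ctrl.camera(name): name is "scene" or "side" or "wrist"; returns a dict with "color" (420x560x3 uint8, red, green, blue), "camera_matrix" (3x3 intrinsics, pixels), "eye" and "attitude" of the camera in the world; the wrist camera has in their place "T_tool_cam" (4x4, takes a point from camera to tool coordinates, whose origin is the TCP and whose axes are the flange's). Camera axes: x right, y up, looking along -z (the intrinsics and any distortion apply to the point x, -y, -z); pixel columns grow to the right and rows downward; lengths in m; the calibration is good to about 2 mm. A picture is of the moment at which its call begins: read the wrist's pose just before it. There is no depth.
- ctrl.hand_in(): hands the job in, once; it reports no verdict.
The state is a dict: "time_s": time; "q": joint angles; "dq": joint speeds; "joint_efforts": joint torques, N m; "eef_pos": TCP position; "eef_rot": TCP orientation; "wrist_force": force on the tool from outside, world axes, zero at the start; "torque": the same for the moment, N m; "opening": opening from 0.0 (shut) to 1.0 (fully open).
Only numpy, scipy, OpenCV 4.12 (cv2) and the standard library are available. Lean on these libraries where they do the work, as an engineer would, in place of code of your own. Each camera call takes 0.05 s, during which the arm holds its last target. There are 200 camera calls.

## Working session

There is one attempt and no reset: what is moved stays moved. The work goes in short steps, Python scripts to look and compute and a tool call to move; the robot and the scene stay as the last step left them, time stands still between calls to the robot, and variables do not carry over. Pictures are saved under pics/ and viewed, about 8 in all and at most 12, crops included, and the job is handed in when it is done.

Besides the shell and the picture viewer there is one more tool, called after "Call:" by a JSON object that holds its "method" and its "body", one argument or row to a line. arm_command: Moves the arm, as the interface text tells. Its arguments: {"type":"object","properties":{"plan":{"type":"array","items":{"type":"number"}},"grip":{"type":"number"}},"required":["plan"]}

```bash
mkdir -p pics
cat > h.py <<'E'
import numpy as np, cv2
from scipy.spatial.transform import Rotation as R
from bench import ctrl
def rot(a):
    a=np.array(a,float)
    return a if a.shape==(3,3) else R.from_quat([a[1],a[2],a[3],a[0]]).as_matrix()
def pose():
    o=ctrl.get_obs(); return o,np.array(o["eef_pos"]),rot(o["eef_rot"])
def shot(name):
    o,p,A=pose(); c=ctrl.camera(name); K=np.array(c["camera_matrix"])
    if name=="wrist":
        T=np.array(c["T_tool_cam"]); e=p+A@T[:3,3]; W=A@T[:3,:3]
    else: e=np.array(c["eye"]); W=rot(c["attitude"])
    return c["color"][:,:,::-1].copy(),K,e,W,c
def ray(K,W,u,v):
    d=np.linalg.inv(K)@np.array([u,v,1.]); return W@np.array([d[0],-d[1],-d[2]])
def onz(K,e,W,u,v,z):
    d=ray(K,W,u,v); return e+d*(z-e[2])/d[2]
def proj(K,e,W,P):
    q=W.T@(np.array(P)-e); q=K@np.array([q[0],-q[1],-q[2]]); return q[:2]/q[2]
E
python3 - <<'E'
from h import *
ims=[]
for n in("scene","side","wrist"):
    i,K,e,W,c=shot(n); cv2.imwrite(f"pics/{n}0.png",i); print(n,K.round(1).tolist(),e.round(3),W.round(3).tolist(),[k for k in c]); 
    np.savez(f"{n}0.npz",K=K,e=e,W=W)
print(ctrl.get_obs())
E
```

```text
scene [[455.1, 0.0, 276.2], [0.0, 455.1, 208.5], [0.0, 0.0, 1.0]] [0.965 0.726 0.915] [[-0.818, -0.4, 0.414], [0.576, -0.581, 0.575], [0.011, 0.709, 0.706]] ['color', 'camera_matrix', 'eye', 'attitude']
side [[391.0, 0.0, 288.1], [0.0, 391.0, 208.3], [0.0, 0.0, 1.0]] [ 0.344 -0.833  0.771] [[0.982, 0.123, -0.147], [-0.191, 0.608, -0.77], [-0.005, 0.784, 0.621]] ['color', 'camera_matrix', 'eye', 'attitude']
wrist [[337.7, 0.0, 283.0], [0.0, 337.7, 204.3], [0.0, 0.0, 1.0]] [0.575 0.077 0.373] [[1.0, -0.001, 0.002], [0.0, 0.955, 0.296], [-0.002, -0.296, 0.955]] ['color', 'camera_matrix', 'T_tool_cam']
{'time_s': 0.15, 'q': array([-2.06271421e-01,  1.81401247e-01,  1.60777392e+00, -4.06161500e-05,
        1.35379545e+00, -2.06291315e-01]), 'dq': array([-0.000293  , -0.00281975, -0.00233703,  0.00118986,  0.00011958,
       -0.00093415]), 'joint_efforts': array([ 1.94259010e-03, -4.45260644e+01, -3.51692533e+01, -1.26067753e-04,
        5.82284134e-03,  2.14055274e-05]), 'eef_pos': array([5.74575326e-01, 1.09877388e-04, 2.30575874e-01]), 'eef_rot': array([-5.65790451e-04,  7.07096478e-01,  7.07116748e-01, -3.93666080e-04]), 'wrist_force': array([-0.36604427,  0.50243164,  0.08577412]), 'torque': array([-0.02770393,  0.0557394 , -0.01885403]), 'opening': 0.9984154799718988}
```

View pics/scene0.png

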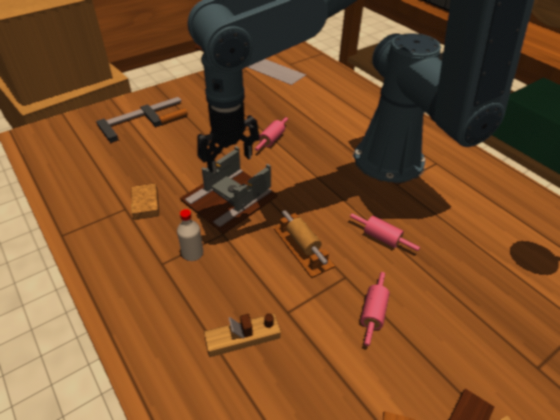

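View pics/side0.png

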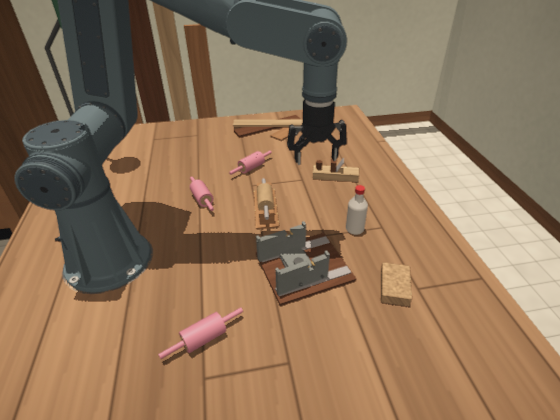

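The brown drum on a rack is at scene (303,238) and side (265,200). The three pink look-alikes in scene are at (272,134), (383,232) and (375,308). Only the brown one fits the description. The stand is at scene (235,190) and side (303,262). Next is an enlarged crop to confirm.

Run:
```python
from h import *
a=cv2.imread("pics/scene0.png"); b=cv2.imread("pics/side0.png")
f=lambda i,x,y,w,h,s:cv2.resize(i[y:y+h,x:x+w],None,fx=s,fy=s,interpolation=cv2.INTER_CUBIC)
c=np.hstack([f(a,265,195,80,90,5),f(b,225,165,80,90,5)])
d=f(b,240,210,133,0+0+30,1) 
e=np.hstack([f(b,245,170,120,0+135,1)])
cv2.imwrite("pics/crop1.png",c)
# quick: estimates at axle height
for n,pts in(("scene",[(287,213),(325,262)]),("side",[(266,180),(266,222)])):
    z=np.load(n+"0.npz")
    print(n,[onz(z["K"],z["e"],z["W"],u,v,.045).round(3).tolist() for u,v in pts])
```

```text
scene [[0.441, 0.047, 0.045], [0.463, 0.234, 0.045]]
side [[0.472, 0.23, 0.045], [0.441, 0.019, 0.045]]
```

View pics/crop1.png

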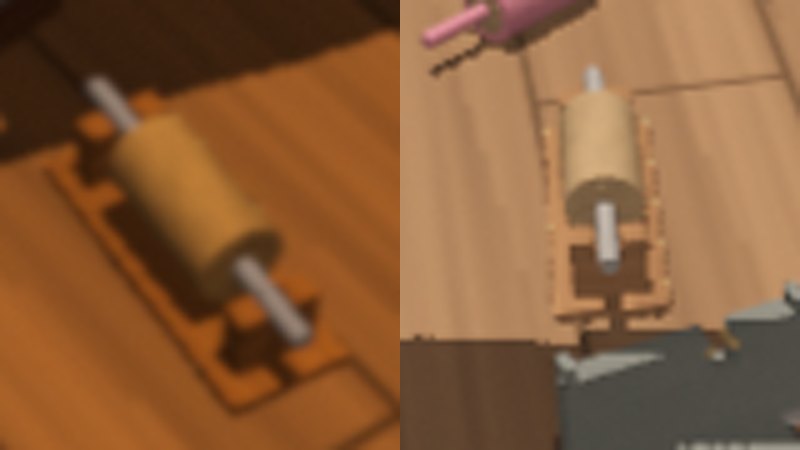

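The crop confirms it: the brown drum with its steel axle on the wooden rack, axle ends at about scene (284,212) and (326,262), side (264,180) and (267,218).

Run:
```python
from h import *
Z={n:np.load(n+"0.npz") for n in("scene","side")}
def tri(ps):
    A=np.zeros((3,3));b=np.zeros(3)
    for n,u,v in ps:
        z=Z[n];d=ray(z["K"],z["W"],u,v);d/=np.linalg.norm(d);M=np.eye(3)-np.outer(d,d);A+=M;b+=M@z["e"]
    return np.linalg.solve(A,b)
for n,pts in(("scene",[(284.9,212.9),(324.9,261.5)]),("side",[(263.6,180.5),(266.6,217.5)])):
    z=Z[n]; print(n,[onz(z["K"],z["e"],z["W"],u,v,.045).round(3).tolist() for u,v in pts])
print(tri([("scene",324.9,261.5),("side",263.6,180.5)]),tri([("scene",284.9,212.9),("side",266.6,217.5)]))
```

```text
scene [[0.445, 0.043, 0.045], [0.462, 0.233, 0.045]]
side [[0.464, 0.229, 0.045], [0.446, 0.038, 0.045]]
[0.4631185  0.2318706  0.04382329] [0.4448797  0.04158875 0.04289461]
```

View pics/wrist0.png

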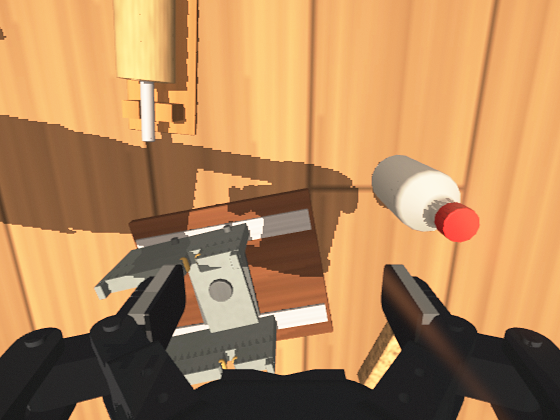

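The wrist view shows the drum's near axle end at (148,138). It also shows the stand's slots, with brass noses near (193,258) and (228,358), partly hidden by the fingers. I'll move to see both slots clearly.

Call:
{"method": "arm_command", "body": {
  "plan": [-20, -8, 0, 0, -30, -10, 0, 0, -30, -10, 0, 0, -20, -10, 0, 0, -10, -2, 0, 0, 0, 0, 0, 0, 0, 0, 0, 0]
}}

```text
time_s: 0.85
eef_pos: [0.5353, -0.1095, 0.2312]
eef_rot: [-0.0, 0.707, 0.707, 0.0]
wrist_force: [-0.2, 0.2, -0.5]
opening: 1.002
```

Run:
```python
from h import *
i,K,e,W,c=shot("wrist"); cv2.imwrite("pics/wrist1.png",i); np.savez("wrist1.npz",K=K,e=e,W=W)
cv2.imwrite("pics/wrist1c.png",cv2.resize(i[60:360,60:460],None,fx=2,fy=2,interpolation=cv2.INTER_CUBIC))
print(e,pose()[1])
```

```text
[ 0.53556809 -0.03280505  0.37336562] [ 0.53531359 -0.10913262  0.23119149]
```

View pics/wrist1c.png

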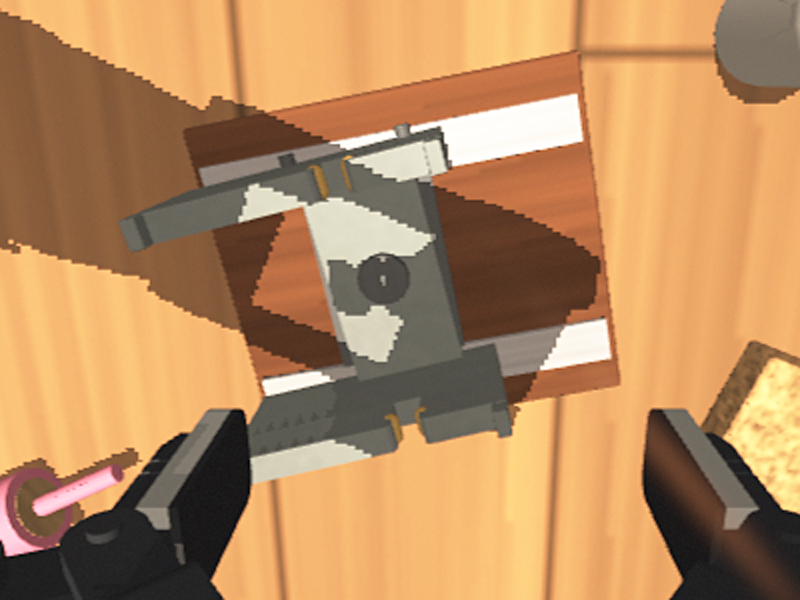

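Run:
```python
from h import *
z=np.load("wrist1.npz");K,e,W=z["K"],z["e"],z["W"]
i=cv2.imread("pics/wrist1.png")
f=lambda x,y:cv2.resize(i[y:y+40,x:x+50],None,fx=8,fy=8,interpolation=cv2.INTER_NEAREST)
cv2.imwrite("pics/slots.png",np.hstack([f(200,130),f(235,250)]))
hsv=cv2.cvtColor(i,cv2.COLOR_BGR2HSV)
for x,y in((200,130),(235,250)):
    s=hsv[y:y+40,x:x+50]; m=((s[...,0]>8)&(s[...,0]<30)&(s[...,1]>110)&(s[...,2]>60)).astype(np.uint8)
    n,l,st,ce=cv2.connectedComponentsWithStats(m)
    for k in range(1,n):
        if st[k,4]>8: print((x,y),st[k].tolist(),(ce[k]+[x,y]).round(1))
f=lambda u,v,h:onz(K,e,W,u,v,h)
a=f(227,148.7,.078);b=f(263.5,272,.078);d=a-b
print(a,b,np.linalg.norm(d),np.degrees(np.arctan2(-d[0],d[1])),(a+b)/2)
# base corners top z=.012, from crop coords
C=[f(60+u/2,60+v/2,.012)[:2].round(4) for u,v in((185,129),(578,51),(619,385))]
print(C,[np.linalg.norm(C[k]-C[k+1]).round(4) for k in(0,1)])
```

```text
(200, 130) [0, 0, 24, 6, 80] [208.7 131.4]
(200, 130) [30, 8, 6, 17, 33] [232.4 145.2]
(200, 130) [14, 13, 10, 17, 71] [220.  150.1]
(200, 130) [0, 34, 13, 6, 64] [206.2 166.9]
(235, 250) [8, 13, 42, 27, 452] [266.7 281. ]
[ 0.48663956 -0.07346926  0.078     ] [ 0.51638434 -0.19334646  0.078     ] 0.12351232580544583 13.935202937593756 [ 0.50151195 -0.13340786  0.078     ]
[array([ 0.3992, -0.0574]), array([ 0.6021, -0.019 ]), array([ 0.6367, -0.2037])] [np.float64(0.2065), np.float64(0.1879)]
```

View pics/slots.png

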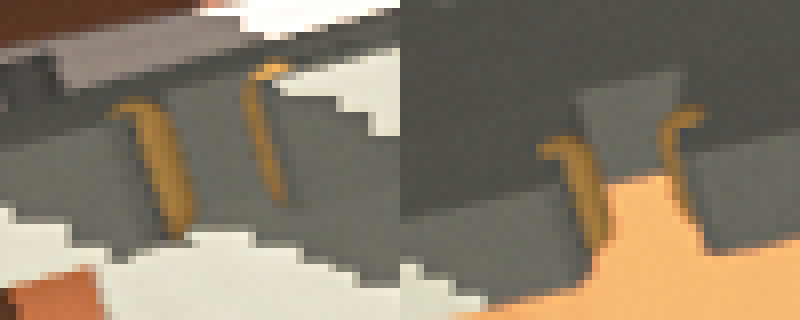

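Slot midpoint is about (0.5016,-0.1334), with the axle direction 13.9° CCW from world y. The base is at 10.7°, so the yoke turn of 3.2° is plausible. The drum's midpoint is (0.454,0.136), turned -5.4°. Going to the drum.

Call:
{"method": "arm_command", "body": {
  "plan": [20, -7, 0, 0, 35, -11, 0, 0, 45, -15, 0, 0, 45, -15, 0, 0, 45, -15, 0, 0, 35, -11, 0, 0, 20, -7, 0, 0, 0, 0, 0, 0.094, 0, 0, 20, 0, 0, 0, 40, 0, 0, 0, 30, 0, 0, 0, 20, 0, 0, 0, 0, 0, 0, 0, 0, 0]
}}

```text
time_s: 2.3
eef_pos: [0.4536, 0.136, 0.1217]
eef_rot: [-0.0, 0.739, 0.674, -0.0]
wrist_force: [0.1, 0.9, -0.8]
opening: 0.998
```

Run:
```python
from h import *
i,K,e,W,c=shot("wrist"); cv2.imwrite("pics/wrist2.png",i); np.savez("wrist2.npz",K=K,e=e,W=W)
_,p,A=pose();print(p,A.round(3).tolist())
for P in((.463,.232,.045),(.445,.041,.045),(.454,.136,.045)): print(proj(K,e,W,P))
```

```text
[0.45445234 0.13586177 0.12246369] [[0.093, 0.996, 0.002], [0.996, -0.093, 0.0], [0.0, 0.002, -1.0]]
[283.72465202  65.3974555 ]
[283.2173595  333.80416564]
[283.50697511 216.74565509]
```

View pics/wrist2.png

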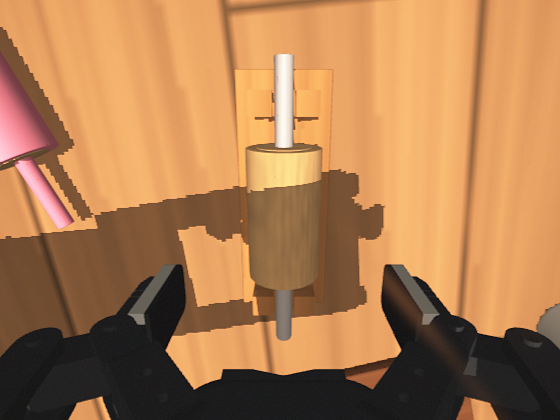

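The drum is centred between the fingers, with axle ends at (284,56) and (284,338), matching the prediction. Descend and grip.

Call:
{"method": "arm_command", "body": {
  "plan": [0, 0, 20, 0, 0, 0, 25, 0, 0, 0, 20, 0, 0, 0, 15, 0, 0, 0, 10, 0, 0, 0, 7, 0, 0, 0, 0, 0, 0, 0, 0, 0]
}}

```text
time_s: 3.15
eef_pos: [0.4547, 0.1351, 0.025]
eef_rot: [0.0, 0.74, 0.673, 0.0]
wrist_force: [0.1, -0.4, 0.2]
opening: 1.0
```

Call:
{"method": "arm_command", "body": {
  "plan": [0, 0, 0, 0, 0, 0, 0, 0, 0, 0, 0, 0, 0, 0, 0, 0, 0, 0, 0, 0, 0, 0, 0, 0, 0, 0, 0, 0, 0, 0, 0, 0],
  "grip": 0.3
}}

```text
time_s: 3.95
eef_pos: [0.4549, 0.135, 0.0251]
eef_rot: [0.001, 0.739, 0.673, 0.001]
wrist_force: [-0.1, 0.2, 5.8]
opening: 0.571
```

Call:
{"method": "arm_command", "body": {
  "plan": [0, 0, -5, 0, 0, 0, -15, 0, 0, 0, -30, 0, 0, 0, -40, 0, 0, 0, -35, 0, 0, 0, -20, 0, 0, 0, -5, 0, 0, 0, 0, 0],
  "grip": 0
}}

```text
time_s: 4.75
eef_pos: [0.4538, 0.135, 0.1742]
eef_rot: [0.0, 0.74, 0.673, 0.0]
wrist_force: [-0.9, -0.2, -3.7]
opening: 0.561
```

Call:
{"method": "arm_command", "body": {
  "plan": [-10, 3, 0, 0, -25, 7, 0, 0, -35, 10, 0, 0, -40, 10, 0, 0, -40, 10, 0, 0, -40, 12, 0, 0, -35, 10, 0, 0, -25, 7, 0, 0, -10, 2.5, 0, 0, -3, 0, 0, 0, 0, 0, 0, -0.06, 0, 0, 0, -0.1, 0, 0, 0, -0.1, 0, 0, 0, -0.077, 0, 0, 0, 0, 0, 0, 0, 0]
}}

```text
time_s: 6.35
eef_pos: [0.5, -0.1325, 0.1737]
eef_rot: [-0.001, 0.617, 0.787, -0.0]
wrist_force: [0.6, 0.2, -2.4]
opening: 0.565
```

Run:
```python
from h import *
s,K2,e2,W2,_=shot("side"); np.savez("side1.npz",K=K2,e=e2,W=W2)
i,K,e,W,c=shot("wrist"); np.savez("wrist3.npz",K=K,e=e,W=W)
cv2.imwrite("pics/side1.png",s); cv2.imwrite("pics/wrist3.png",i)
b=cv2.resize(s[190:300,220:380],None,fx=3.5,fy=3.5,interpolation=cv2.INTER_CUBIC)
cv2.imwrite("pics/comb3.png",np.vstack([cv2.resize(i,(560,420))[60:270],b[:385]]))
o,p,A=pose();print(p,A.round(3).tolist(),o["wrist_force"],o["torque"],o["opening"])
```

```text
[ 0.50026978 -0.13291522  0.17400061] [[-0.24, 0.971, -0.001], [0.971, 0.24, 0.0], [0.001, -0.0, -1.0]] [ 0.22773818  0.55516668 -1.81083125] [ 0.01351106  0.00286979 -0.03503223] 0.5671562622254233
```

View pics/comb3.png

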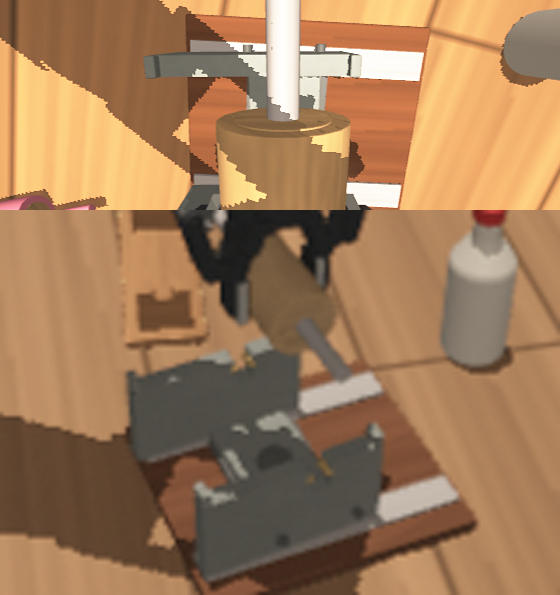

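The drum is held and aligned above the slots. In the side crop the stand's noses are at about (240,365) and (320,468). Lower near the tops.

Call:
{"method": "arm_command", "body": {
  "plan": [0, 0.6, 10, 0, 0, 0.6, 20, 0, 0, 0, 25, 0, 0, 0, 20, 0, 0, 0, 10, 0, 0, 0, 5, 0, 0, 0, 0, 0, 0, 0, 0, 0, 0, 0, 0, 0]
}}

```text
time_s: 7.35
eef_pos: [0.5025, -0.1337, 0.0854]
eef_rot: [0.001, 0.616, 0.788, 0.0]
wrist_force: [0.3, -0.2, -2.5]
opening: 0.566
```

Run:
```python
from h import *
ps=[];fs=[];ws=[]
s,K2,e2,W2,_=shot("side"); i,K,e,W,c=shot("wrist"); t,K3,e3,W3,_=shot("scene")
cv2.imwrite("pics/side2.png",s); cv2.imwrite("pics/wrist4.png",i)
f=lambda m,x,y,w,h,k:cv2.resize(m[y:y+h,x:x+w],None,fx=k,fy=k,interpolation=cv2.INTER_CUBIC)
cv2.imwrite("pics/comb4.png",np.hstack([f(s,255,215,80,75,5),f(t,190,140,80,75,5)]))
np.savez("w4.npz",K=K,e=e,W=W)
for k in range(3):
    o,p,A=pose();ps.append(p);ctrl.camera("scene")
print(np.mean(ps,0),o["wrist_force"],o["torque"])
for n,(k,ee,w) in dict(side=(K2,e2,W2),scene=(K3,e3,W3)).items():
    print(n,[proj(k,ee,w,P).round(1).tolist() for P in((.4866,-.0735,.088),(.5164,-.1933,.088))])
```

```text
[ 0.50200367 -0.13340165  0.08483981] [-0.63725672 -0.26829329 -2.57910429] [-0.04094255 -0.00290244  0.00786738]
side [[287.7, 229.6], [309.3, 260.3]]
scene [[247.8, 182.9], [216.3, 163.7]]
```

View pics/comb4.png

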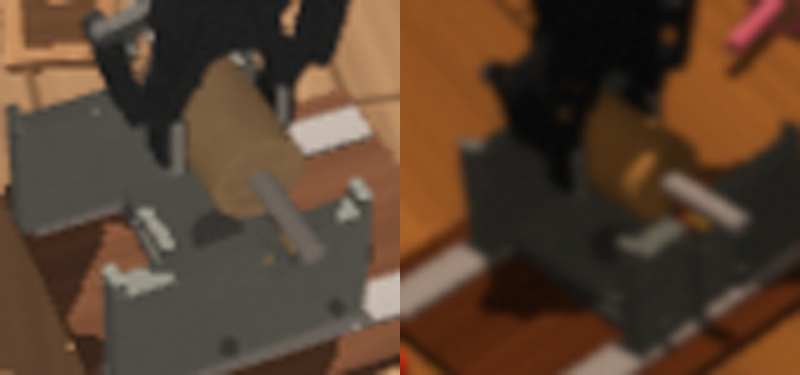

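Axle lies over both slots: side crop end at (310,245) over the noses at (280,250), scene crop over the noses at (690,220). Lowering slowly.

Call:
{"method": "arm_command", "body": {
  "plan": [0, 0, 2, 0, 0, 0, 2, 0, 0, 0, 2, 0, 0, 0, 1.5, 0, 0, 0, 1, 0, 0, 0, 1, 0, 0, 0, 1, 0, 0, 0, 1, 0, 0, 0, 1, 0, 0, 0, 1, 0, 0, 0, 0, 0]
}}

```text
time_s: 8.75
eef_pos: [0.5016, -0.1332, 0.0706]
eef_rot: [-0.0, 0.616, 0.788, -0.0]
wrist_force: [-0.7, 0.4, -3.1]
opening: 0.565
```

Axle centre is about 0.0905, below 0.094, with no contact, so it's in the mouths. Continue to the catches.

Call:
{"method": "arm_command", "body": {
  "plan": [0, 0, 1, 0, 0, 0, 1, 0, 0, 0, 1, 0, 0, 0, 1, 0, 0, 0, 1, 0, 0, 0, 1, 0, 0, 0, 1, 0, 0, 0, 0, 0]
}}

```text
time_s: 9.55
eef_pos: [0.5013, -0.1334, 0.0639]
eef_rot: [-0.0, 0.616, 0.788, -0.0]
wrist_force: [-4.2, -1.0, 1.9]
opening: 0.566
```

Run:
```python
from h import *
o,p,A=pose();print(p,o["wrist_force"],o["torque"])
```

```text
[ 0.50133772 -0.13340105  0.06391882] [-4.19639042 -0.95883563  1.86380575] [-0.07703513  0.5797076   0.22646797]
```

Call:
{"method": "arm_command", "body": {
  "plan": [0, -0.5, 0, 0, 0, 0, 0.5, 0, 0, 0, 0.5, 0, 0, 0, 0.5, 0, 0, 0, 0, 0]
}}

```text
time_s: 10.05
eef_pos: [0.5016, -0.1336, 0.0636]
eef_rot: [0.0, 0.616, 0.788, -0.0]
wrist_force: [-6.3, 1.3, 11.5]
opening: 0.568
```

Call:
{"method": "arm_command", "body": {
  "plan": [0, -0.3, 0.5, 0, 0, 0, 0.5, 0, 0, 0, 0.5, 0, 0, 0, 0, 0]
}}

```text
time_s: 10.45
eef_pos: [0.5021, -0.134, 0.0627]
eef_rot: [0.001, 0.616, 0.788, 0.0]
wrist_force: [-5.4, 0.9, 13.6]
opening: 0.566
```

Call:
{"method": "arm_command", "body": {
  "plan": [0, -0.5, 0.5, 0, 0, 0, 0.5, 0, 0, 0, 0.5, 0, 0, 0, 0, 0]
}}

```text
time_s: 10.85
eef_pos: [0.5026, -0.1345, 0.0617]
eef_rot: [0.002, 0.616, 0.788, 0.001]
wrist_force: [-3.9, 0.7, 13.8]
opening: 0.569
```

Run:
```python
from h import *
o,p,A=pose();print(p,A.round(3).tolist(),o["wrist_force"],A.T@np.array(o["torque"]))
```

```text
[ 0.50262675 -0.13447303  0.06169152] [[-0.24, 0.971, 0.005], [0.971, 0.24, -0.002], [-0.003, 0.004, -1.0]] [-3.85035682  0.66308448 13.75416196] [ 0.38710016  0.3159414  -0.04340892]
```

Call:
{"method": "arm_command", "body": {
  "plan": [0, 0, 0.5, 0, 0, 0, 0.5, 0, 0, 0, 0.5, 0, 0, 0, 0.5, 0, 0, 0, 0, 0]
}}

```text
time_s: 11.35
eef_pos: [0.5023, -0.1347, 0.0589]
eef_rot: [0.002, 0.616, 0.788, 0.0]
wrist_force: [-0.1, -1.8, 6.0]
opening: 0.567
```

Call:
{"method": "arm_command", "body": {
  "plan": [0, 0, 0.7, 0, 0, 0, 0.7, 0, 0, 0, 0.7, 0, 0, 0, 0.7, 0, 0, 0, 0.7, 0, 0, 0, 0, 0]
}}

```text
time_s: 11.95
eef_pos: [0.5008, -0.1329, 0.0529]
eef_rot: [0.0, 0.616, 0.788, 0.001]
wrist_force: [6.9, 0.2, -10.1]
opening: 0.571
```

Run:
```python
from h import *
o,p,A=pose();print(p,A.round(3).tolist(),o["wrist_force"],A.T@np.array(o["torque"]))
```

```text
[ 0.50084212 -0.13294479  0.0529209 ] [[-0.24, 0.971, 0.001], [0.971, 0.24, 0.001], [0.001, 0.001, -1.0]] [  6.864118     0.20737467 -10.09274958] [-0.98828743 -0.34994397 -0.07716041]
```

The catches now pull it down. Continue to the floors.

Call:
{"method": "arm_command", "body": {
  "plan": [0, 0.5, 0.5, 0, 0, 0.5, 0.5, 0, 0, 0, 0.5, 0, 0, 0, 0.5, 0, 0, 0, 0.5, 0, 0, 0, 0, 0]
}}

```text
time_s: 12.55
eef_pos: [0.5011, -0.1332, 0.0512]
eef_rot: [-0.0, 0.616, 0.788, -0.0]
wrist_force: [-0.4, -0.1, -3.0]
opening: 0.567
```

Run:
```python
from h import *
o,p,A=pose();print(p,A.round(3).tolist(),o["wrist_force"],A.T@np.array(o["torque"]))
```

```text
[ 0.50112526 -0.13324505  0.05118493] [[-0.241, 0.971, -0.0], [0.971, 0.241, 0.0], [0.0, -0.0, -1.0]] [-0.37606014 -0.14090707 -3.00953119] [-0.05376452 -0.01348651 -0.00080152]
```

Call:
{"method": "arm_command", "body": {
  "plan": [0, 0, 0.5, 0, 0, 0, 0.5, 0, 0, 0, 0.5, 0, 0, 0, 0.5, 0, 0, 0, 0, 0]
}}

```text
time_s: 13.05
eef_pos: [0.5014, -0.1333, 0.05]
eef_rot: [-0.0, 0.616, 0.788, -0.0]
wrist_force: [-3.0, 1.0, 5.5]
opening: 0.568
```

Call:
{"method": "arm_command", "body": {
  "plan": [0, 0, 0.5, 0, 0, 0, 0.5, 0, 0, 0, 0, 0]
}}

```text
time_s: 13.35
eef_pos: [0.5015, -0.1334, 0.0499]
eef_rot: [0.0, 0.616, 0.788, -0.0]
wrist_force: [-7.3, 2.8, 14.7]
opening: 0.569
```

Run:
```python
from h import *
o,p,A=pose();print(p,A.round(3).tolist(),o["wrist_force"],A.T@np.array(o["torque"]))
s,K,e,W,_=shot("side");t=shot("scene")[0]
f=lambda m,x,y,w,h,k:cv2.resize(m[y:y+h,x:x+w],None,fx=k,fy=k,interpolation=cv2.INTER_CUBIC)
cv2.imwrite("pics/comb5.png",np.hstack([f(s,255,215,80,75,5),f(t,190,140,80,75,5)]))
```

```text
[ 0.50154006 -0.1333956   0.04990397] [[-0.241, 0.971, -0.0], [0.971, 0.241, -0.0], [-0.0, -0.0, -1.0]] [-7.26601519  2.76306264 14.70200988] [ 0.98998654  0.71425848 -0.03439923]
```

View pics/comb5.png

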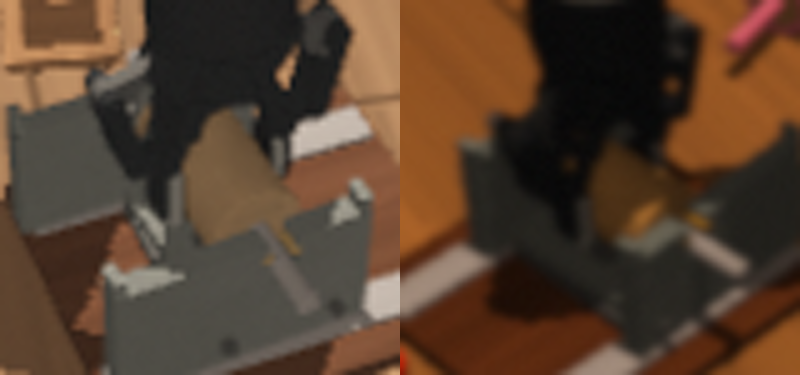

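Both ends are down in the slots, and the height (0.070) is stiff at about 15 N. Relax, then release.

Call:
{"method": "arm_command", "body": {
  "plan": [0, -0.5, -0.7, 0, 0, 0, -0.7, 0, 0, 0, 0, 0]
}}

```text
time_s: 13.75
eef_pos: [0.5013, -0.1335, 0.0501]
eef_rot: [0.0, 0.616, 0.788, 0.0]
wrist_force: [-0.1, 1.2, 3.6]
opening: 0.567
```

Call:
{"method": "arm_command", "body": {
  "plan": [0, 0, 0, 0, 0, 0, 0, 0, 0, 0, 0, 0, 0, 0, 0, 0, 0, 0, 0, 0, 0, 0, 0, 0, 0, 0, 0, 0, 0, 0, 0, 0],
  "grip": 0.95
}}

```text
time_s: 14.55
eef_pos: [0.5009, -0.1335, 0.0497]
eef_rot: [-0.0, 0.616, 0.788, -0.0]
wrist_force: [-0.1, 0.5, 0.2]
opening: 0.949
```

Call:
{"method": "arm_command", "body": {
  "plan": [0, 0, -3, 0, 0, 0, -5, 0, 0, 0, -10, 0, 0, 0, -20, 0, 0, 0, -30, 0, 0, 0, -40, 0, 0, 0, -40, 0, 0, 0, -20, 0, -15, 0, 0, 0, -15, 0, 0, 0, 0, 0, 0, 0, 0, 0, 0, 0]
}}

```text
time_s: 15.75
eef_pos: [0.5072, -0.1627, 0.2159]
eef_rot: [-0.002, 0.617, 0.787, -0.0]
wrist_force: [0.1, 0.5, -0.6]
opening: 0.951
```

Run:
```python
from h import *
o,p,A=pose();print(p,o["wrist_force"],o["opening"])
i,K,e,W,_=shot("wrist"); s,K2,e2,W2,_=shot("side");t=shot("scene")[0]
np.savez("w6.npz",K=K,e=e,W=W);cv2.imwrite("pics/w6.png",i);cv2.imwrite("pics/s6.png",s);cv2.imwrite("pics/t6.png",t)
f=lambda m,x,y,w,h,k:cv2.resize(m[y:y+h,x:x+w],None,fx=k,fy=k,interpolation=cv2.INTER_CUBIC)
cv2.imwrite("pics/comb6.png",np.hstack([f(i,150,60,270,360,1.5),np.vstack([f(s,255,215,80,68,4),f(t,190,140,80,67,4)])]))
# expected px of axle ends if home
a=np.array([-.24,.971,0]);m=np.array([.5015,-.1334,.07])
for n,(k,ee,w) in dict(wrist=(K,e,W),side=(K2,e2,W2)).items(): print(n,[proj(k,ee,w,m+x*a).round(1).tolist() for x in(.1,-.1)])
```

```text
[ 0.50723347 -0.16272958  0.21593462] [ 0.10030269  0.52095473 -0.57499904] 0.9514455451260772
wrist [[284.7, 27.7], [284.5, 263.0]]
side [[281.9, 226.1], [316.5, 276.2]]
```

View pics/comb6.png

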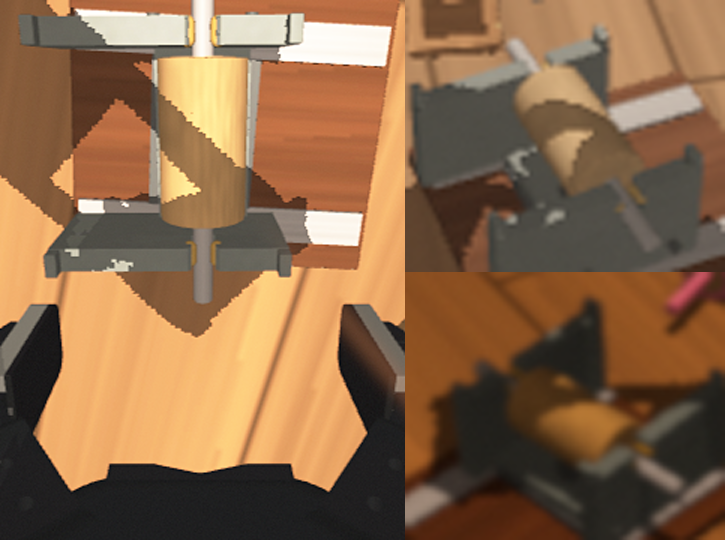

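After release the wrist, side and scene crops show the axle below the brass noses at both ends. The end faces are at wrist (285,262) and side (317,277) and (282,226), within about 1 px of the fully-home prediction. Handing in.

```bash
python3 -c "
from bench import ctrl
print(ctrl.hand_in())"
```

```text
the job is handed in; nothing more can be done
None
```

The sanding drum is off its rack and seated in the bearing stand, and I have handed the job in. I lowered the axle into both slots together and pressed it past the catches. The highest wrist force I read while pressing was about 15 N. I then set it on the slot floors, released it and moved the arm clear at about 16 s of the 64 s allowed.

- **Seating:** before release, the axle centre was at about 70 mm and stiff under a 15 N push. After release, the wrist and side images put the axle ends within about 1 px of where they should be when fully home and level.
- **Robot clear:** the wrist force is back to about zero, so the arm is touching nothing.
- **Other things on the bench:** the arm stayed well above or away from them throughout. I did not measure their positions again at the end.
- **Failed or disagreeing checks:** none. The only irregularity was a brief side force of up to about 7 N in the slots, which I trimmed out with shifts of about half a millimetre.

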